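Dry-fit a small stone shelf on its base

ROBOT

A 7-joint arm with a two-finger parallel gripper is mounted at the origin on the work surface. World frame = base frame: x ahead of the robot, y to its left, z up, the work surface at z = 0. Lengths are in m, angles in rad, forces in N, time in s.
With the tool pointing down it reaches from about 0.4 to 0.85 m from the base axis. Payload 10.4 kg.
Tool frame: the origin (TCP) lies at the very end of the fingers, on their centre line; the grasp point (between the pads) lies 19 mm behind it; z points along the fingers, y is the line along which they close (so a half turn about z gives the same grasp; the last joint's range is limited). The gripper opens to 87 mm and grips with 3 to 60 N. Pads are 19 mm wide; open, the fingers measure 117 mm over their backs; the gripper's body (75 mm by 190 mm) begins 51 mm behind the grasp point.
Start: joints at [-1.248, 0.332, -0.065, 1.46, 0.022, 1.35, -0.088], TCP at [0.212, 0.588, 0.223] pointing down, gripper open.
Joint ranges: [-2.6, 2.6], [-0.5, 2.12], [-1.47, 1.34], [0.16, 2.42], [-1.27, 4.41], [0.06, 2.06], [-2.6, 2.6]. Speed limits (rad/s): [2.22, 2.22, 2.79, 2.79, 3.14, 3.14, 3.14].

INTERFACE

Orientations are given as a unit quaternion [x, y, z, w].
In Python, from bench import * gives the robot as it stands.
- The arm moves only by the tool step_arm, never from a script. Its arguments are lists of equal length, an entry for each row: "delta_pos": the shift along the world's x, y, z in units of 25 mm (1.0 is 25 mm), a list of three; "turn": the turn about the world's z in units of 0.12 rad (1.0 is 0.12 rad). In form: {"delta_pos": [[tx, ty, tz], ...], "turn": [turn, ...]}. A call has 1 to 12 rows; each row shifts and turns the commanded pose from where the row before left it; what a row does not reach is not made up. A row lasts 1/10 s, in which the tool goes at most 50 mm and 8.59 degrees, less where a joint would pass 70% of its speed; a pose out of reach is approached as far as the arm can. A call with a number of a shift or a turn outside -1 to 1 is refused whole. A call with a gripper value outside its range is refused whole. "grip" is the closure, from 0 (fully open) to 1 (shut), set as the call begins (left out, the last holds). The fingers move at their own pace and stop on an object; "newtons" is the grip in N (left out, the last holds). Time passes only in rows, so rows that do not move let the fingers close. It gives the time, the measured TCP pose, the force, the opening and the grip force at its end, in the units of the state.
- read_state(): the state, without advancing time (a new reading comes with each control period).
- camera(name): name is "scene" or "top"; returns a dict with "image" (384x512x3 uint8, red, green, blue), "z_map" (384x512 float32, m along the optical axis (not along the pixel's ray), 0 where there is no reading), "mtx" (3x3 intrinsics, pixels), "dist" ([k1, k2, p1, p2, k3] as OpenCV has them; the pictures are not rectified), "view" (4x4, takes a point from world to camera coordinates). Camera axes: x right, y up, looking along -z (the intrinsics and any distortion apply to the point x, -y, -z); pixel columns grow to the right and rows downward; lengths in m; the calibration is good to about 2 mm. A picture is of the moment at which its call begins.
- close_job(): hands the job in; it is judged then, once.
The state is a dict: "time": time; "joint_positions": joint angles; "joint_vel": joint speeds; "joint_torque": joint torques, N m; "ee_pos": TCP position; "eef_rot": TCP orientation; "ft_force": force on the tool from outside, world axes, zero at the start; "torque": the same for the moment, N m; "width": finger opening in m; "grip_force": force on a finger pad.
Only numpy, scipy, OpenCV 4.12 (cv2) and the standard library are available. Lean on these libraries where they do the work, as an engineer would, in place of code of your own. Each camera call takes 0.05 s, during which the arm holds its last target. There are 200 camera calls.

TASK

Dry-fit the little stone shelf on its concrete base. First stand the tall square leg squarely on the middle of the square cork pad and the round leg on the middle of the round cork pad, and set the small bowl upright midway between them; then lay the long slab across both legs, centred over the base and in line with it; and last put the round stone slice flat on the slab, right over the round leg. Leave the short oblong offcut and the steel cup wheel where they are.

Things in the scene. Friction and masses are not known exactly. Their poses are not given: they have to be found in the camera images.
- base: Fixed grey concrete base board, 110 (x) by 260 (y) by 20 mm thick, long along its y axis; it lies flat on the bench to the robot's left or right, turned by up to about 0.45 rad. Origin at the centre of its underside; its top is 20 mm above the bench. The two cork pads lie on it, centred 75 mm either side of its centre along its y axis; which pad is at which end varies.
- pad_square: Fixed square cork pad, 56 by 56 by 3 mm, on the base, its sides in line with the base. Origin at the centre of its underside (20 mm above the bench); its top is 23 mm above the bench. Place of the square leg.
- pad_round: Fixed round cork pad, 56 mm across, 3 mm thick, on the base. Origin at the centre of its underside (20 mm above the bench); its top is 23 mm above the bench. Place of the round leg.
- leg_square: Loose tall square leg of pale stone, 44 by 44 mm, 60 mm tall, sides along its x and y axes, about 0.3 kg. Origin at the centre of its underside, z up. Like all the loose things it stands at the start on a thin black rubber mat (top 4 mm above the bench), on the other side of the robot from the base, with at least 25 mm free all round.
- leg_round: Loose round leg of pale stone, an upright cylinder 46 mm across, 60 mm tall, about 0.25 kg. Origin at the centre of its underside, z up. Starts on the mat.
- bowl: Loose small open bowl of pale stone, 36 mm tall, 50 mm across over its upper 22 mm, tapering to 40 mm at the foot, wall 5 mm, about 0.09 kg. Origin at the centre of its underside, z up to the mouth. Starts upright on the mat.
- slab: Loose long slab of pale stone, 50 (x) by 200 (y) by 16 mm thick, lying flat on the mat along its farthest edge from the robot, with the other six loose things nearer the robot in two rows of three parallel to its length, rows and columns about 104 mm apart; about 0.42 kg. Origin at the centre of its underside, z up. Resting on both legs its underside is 83 mm above the bench.
- slice: Loose round flat slice of pale stone, 62 mm across, 16 mm thick, about 0.125 kg. Origin at the centre of its underside, z up. Starts flat on the mat. On the slab its underside is 99 mm above the bench.
- stub: Short oblong offcut of the same pale stone, 34 (x) by 54 (y) mm and only 26 mm tall, loose on the mat among the others; not part of the job, to be left alone. Origin at the centre of its underside.
- cup_wheel: Grinder's cup wheel of dark steel with a bright hub, 54 mm across, 32 mm tall, loose on the mat among the others; to be left alone. Origin at the centre of its underside.
Mind the look-alikes: they are no part of the job. What is shaped like the leg_round but orange is not meant. Leave any blue look-alike of the leg_square alone.

How it is judged:
By the outcome, as a careful person would: the job done as asked, in the order asked, and still so for the second after the job is handed in, with the robot touching nothing.
It also fails if it takes over 134 s, if anything falls off the work surface, if the arm or the gripper's body presses on something with over 40 N, if the wrist force passes 120 N, or if a joint passes its speed limit or range.

## Working session

There is one attempt and no reset: what is moved stays moved. The work goes in short steps, Python scripts to look and compute and a tool call to move; the robot and the scene stay as the last step left them, time stands still between calls to the robot, and variables do not carry over. Pictures are saved under pics/ and viewed, at most 14 in all, crops included, and the job is handed in when it is done.

Besides the shell and the picture viewer there is one more tool, called after "Call:" as name([rows], argument=value, ...), one row to a line, values as JSON. step_arm: Moves the arm, as the interface text tells. Shifts and turns lie within -1 to 1; 1 stands for 25 mm of shift or 0.12 rad of turn. Its arguments: {"type":"object","properties":{"delta_pos":{"type":"array"},"turn":{"type":"array"},"grip":{"type":"number"},"newtons":{"type":"number"}},"required":["delta_pos","turn"]}

```bash
mkdir -p pics
cat > h.py <<'E'
from bench import *
import numpy as np, cv2
def shot(name,fn=None):
    c=camera(name)
    if fn: cv2.imwrite('pics/'+fn,c['image'][:,:,::-1])
    return c
def ray(c,uv):
    uv=np.array(uv,float).reshape(-1,1,2)
    n=cv2.undistortPoints(uv,np.array(c['mtx']),np.array(c['dist'])).reshape(-1,2)
    V=np.array(c['view']);R=V[:3,:3];o=-R.T@V[:3,3]
    d=np.c_[n[:,0],-n[:,1],-np.ones(len(n))]@R
    return o,d
def onz(c,uv,z):
    o,d=ray(c,uv); return o+d*((z-o[2])/d[:,2])[:,None]
def cloud(c):
    z=c['z_map'];h,w=z.shape
    u,v=np.meshgrid(np.arange(w),np.arange(h))
    o,d=ray(c,np.c_[u.ravel(),v.ravel()])
    P=o+d*z.ravel()[:,None]; P[z.ravel()==0]=np.nan
    return P.reshape(h,w,3)
E
python3 - <<'E'
from h import *
for n in ('scene','top'):
    c=shot(n,n+'0.png'); np.savez(n+'0.npz',**c)
    V=np.array(c['view']); print(n,-V[:3,:3].T@V[:3,3], -V[2,:3])
s=read_state();print(s)
a=[cv2.imread('pics/%s0.png'%n) for n in('scene','top')]
E
```

```text
scene [1.21429061 0.28720597 1.20132326] [-0.51028807 -0.20688741 -0.83474768]
top [0.29983896 0.00863937 1.13875868] [ 0.15912277 -0.02259933 -0.98700011]
{'time': 0.1, 'joint_positions': array([-1.24758421,  0.33281108, -0.0647107 ,  1.46081674,  0.02160757,
        1.34990872, -0.08849996]), 'joint_vel': array([-6.49831061e-04, -1.38277894e-03, -3.75143780e-04, -2.16704757e-03,
       -8.98825249e-05,  3.64175160e-04, -9.79162387e-04]), 'joint_torque': array([ 1.81909443e-03, -6.24540639e+01,  2.48279149e-02, -3.90718067e+01,
       -6.14891388e-02,  3.66915890e-02,  2.91687331e-05]), 'ee_pos': array([0.21173692, 0.58768823, 0.22185141]), 'eef_rot': array([ 1.72030900e-01,  9.85091356e-01, -6.19148470e-04, -7.81151135e-05]), 'ft_force': array([ 0.81828655, -0.56136442, -0.38681406]), 'torque': array([-0.04023705, -0.01179172,  0.00762381]), 'grip_force': 0.0, 'width': 0.0871407454738165}
```

View pics/top0.png

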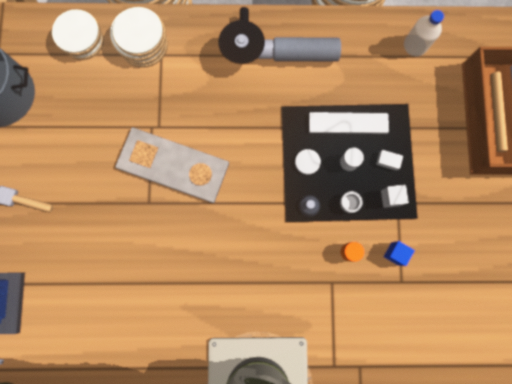

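View pics/scene0.png

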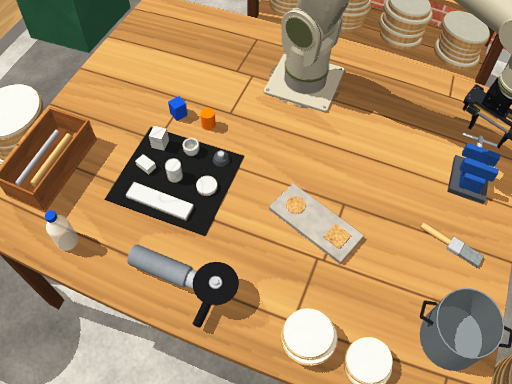

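The top view shows the mat at the robot's right. The slab is at (348,122). The far row is slice (307,161), round leg (352,158) and offcut (390,159). The near row is cup wheel (310,205), bowl (351,202) and square leg (396,196). The orange (353,252) and blue (400,253) look-alikes are off the mat. On the base, the left pad (142,154) looks square and the right pad (200,174) round. I'll measure from both views and check the candidates in one enlarged crop.

```bash
cat > m.py <<'E'
from h import *
def load(n): return dict(np.load(n+'0.npz'))
T,S=load('top'),load('scene')
def comps(c,P,m,amin=40):
    n,l,st,ce=cv2.connectedComponentsWithStats(m.astype(np.uint8),connectivity=4)
    return [(l==i,ce[i],st[i,4]) for i in range(1,n) if st[i,4]>amin]
if __name__=='__main__':
  for nm,c in(('top',T),('scene',S)):
    P=cloud(c);hsv=cv2.cvtColor(c['image'],cv2.COLOR_RGB2HSV)
    z=P[...,2];reg=(P[...,0]>.3)&(P[...,0]<.95)&(P[...,1]<-.0)&(P[...,1]>-.5)
    print(nm,'bench z',np.nanmedian(z[(P[...,0]>.3)&(P[...,0]<.7)&(abs(P[...,1])<.08)]))
    for m,ce,a in comps(c,P,reg&(z>.0125)):
        zt=np.nanpercentile(z[m],90); t=m&(z>zt-.005)
        q=P[t][:,:2].astype(np.float32); r=cv2.minAreaRect(q*1000)
        print(ce.round(),a,'ztop %.4f'%zt,'rect',np.round(r[0],1),np.round(r[1],1),round(r[2],1),'mean',(q.mean(0)*1000).round(1),'rgb',np.median(c['image'][t],0))
    # base
    reg=(P[...,0]>.3)&(P[...,0]<.95)&(P[...,1]>0)&(P[...,1]<.5)
    for m,ce,a in comps(c,P,reg&(z>.013)&(z<.03),300):
        q=P[m][:,:2].astype(np.float32)*1000; r=cv2.minAreaRect(q)
        print('base',ce.round(),a,np.median(z[m]),np.round(r[0],1),np.round(r[1],1),round(r[2],1),q.mean(0).round(1))
        k=m&(hsv[...,1]>70)
        for mm,ce2,a2 in comps(c,P,k,60):
            q=P[mm][:,:2].astype(np.float32)*1000; r=cv2.minAreaRect(q)
            hull=cv2.contourArea(cv2.convexHull(q))
            print('  pad',ce2.round(),a2,np.median(z[mm]),'rect',np.round(r[0],1),np.round(r[1],1),round(r[2],1),'mean',q.mean(0).round(1),'fill',round(hull/(r[1][0]*r[1][1]),2))
  a=cv2.resize(T['image'][95:270,275:420],None,fx=3.4,fy=3.4,interpolation=cv2.INTER_CUBIC)
  b=cv2.resize(T['image'][120:210,105:235],None,fx=2.3,fy=2.3,interpolation=cv2.INTER_CUBIC)
  o=np.zeros((596,800,3),np.uint8);o[:a.shape[0],:a.shape[1]]=a[:596];o[:b.shape[0],495:495+b.shape[1]]=b
  cv2.imwrite('pics/crop.png',o[:,:,::-1])
E
python3 m.py
```

```text
top bench z 0.00012620217100312026
[424.  33.] 1060 ztop 0.1480 rect [ 859.3 -417.5] [29.9 29.3] 1.3 mean [ 858.9 -417. ] rgb [ 55.  94. 198.]
[299.  49.] 1962 ztop 0.0662 rect [ 832.4 -103.7] [205.9  79. ] 89.9 mean [829.4 -98.9] rgb [144. 145. 154.]
[348. 123.] 1542 ztop 0.0228 rect [ 641.4 -229.3] [199.5  51.2] 89.8 mean [ 641.1 -229.8] rgb [240. 238. 237.]
[351. 159.] 374 ztop 0.0661 rect [ 541.6 -228.9] [44.3 44.5] 55.6 mean [ 541.6 -229.1] rgb [235. 233. 232.]
[307. 162.] 468 ztop 0.0228 rect [ 540.5 -122.9] [58.4 59.3] 43.7 mean [ 540.  -123.6] rgb [238. 236. 234.]
[389. 160.] 331 ztop 0.0327 rect [ 544.2 -328.7] [52.7 34.3] 72.9 mean [ 543.7 -328.4] rgb [239. 237. 236.]
[394. 196.] 464 ztop 0.0663 rect [ 450.2 -330.6] [43.8 44.4] 5.8 mean [ 450.1 -330.9] rgb [234.  231.  230.5]
[351. 202.] 255 ztop 0.0414 rect [ 437.2 -225.8] [49.3 47.1] 87.9 mean [ 436.7 -225. ] rgb [196. 191. 189.]
[309. 205.] 294 ztop 0.0356 rect [ 431.2 -125.7] [17.2 18.8] 41.8 mean [ 431.5 -126.2] rgb [195.  193.5 203.5]
[399. 251.] 375 ztop 0.0619 rect [ 313.  -336.3] [44.7 43.4] 60.1 mean [ 316.6 -335.
[... 1273 characters left out ...]
 -124.4] [59.9 59.3] 25.6 mean [ 540.7 -124.1] rgb [247. 245. 240.]
[160. 200.] 1057 ztop 0.0247 rect [ 640.6 -230.4] [200.4  51.9] 90.0 mean [ 641.  -227.5] rgb [249. 247. 242.]
[ 60. 230.] 836 ztop 0.1481 rect [ 858.8 -419.9] [30.5 30.2] 84.0 mean [ 859.7 -416.7] rgb [ 30.  99. 226.]
[164. 267.] 1663 ztop 0.0677 rect [ 825.8 -103.7] [207.4  77.6] 89.9 mean [829.9 -93.7] rgb [156. 162. 166.]
base [317. 222.] 3163 0.02210089659441805 [531.  213.4] [261.  115.8] 70.1 [536.2 217.2]
  pad [295. 205.] 268 0.025279567839338712 rect [506.3 142.3] [54.3 57.1] 81.7 mean [506.5 142.4] fill 0.79
  pad [337. 236.] 375 0.024454490407243012 rect [555.2 283.3] [57.6 63. ] 69.4 mean [557.1 283.1] fill 0.94
```

View pics/crop.png

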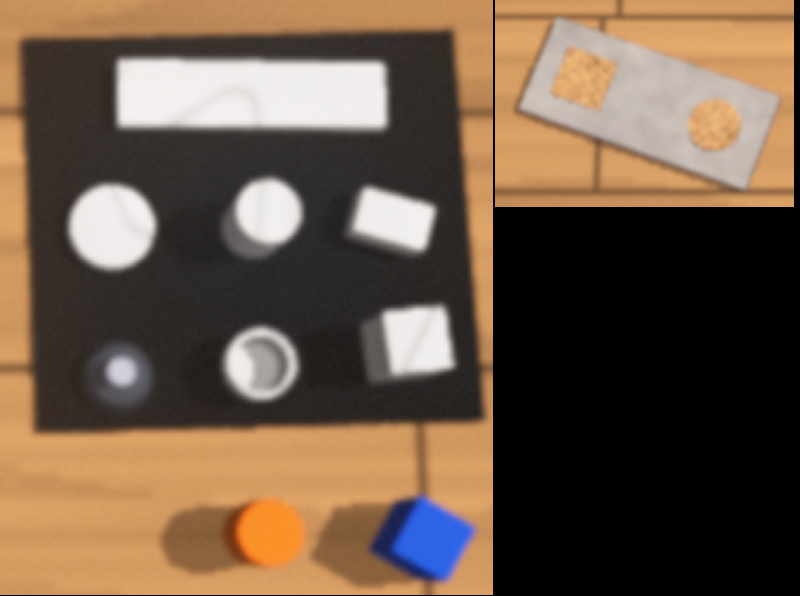

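The crop confirms the identifications.
- **Square leg:** three candidates, the pale 44x44 block at top px (394,196) with its top at 66 mm, the pale oblong at (389,160) with its top at 33 mm, and the blue one at (399,251). The first is the leg because it is pale, square and tall.
- **Round leg:** the pale cylinder at (351,159), not the orange one at (352,251).
- **Pads:** the square pad is at (143,154) and the round pad at (200,174).

First I move towards the square leg.

Call:
step_arm([
  [0.55,-0.98,0],
  [0.55,-0.98,0],
  [0.55,-0.98,0],
  [0.55,-0.98,0],
  [0.55,-0.98,0],
  [0.55,-0.98,0],
  [0.55,-0.98,0],
  [0.55,-0.98,0],
  [0.55,-0.98,0],
  [0.55,-0.98,0],
  [0.55,-0.98,0],
  [0.55,-0.98,0],
], turn=[-0.5,-0.5,-0.5,-0.5,-0.5,-0.5,-0.5,-0.5,-0.5,-0.5,-0.5,-0.5], grip=0.2, newtons=30)

```text
time: 1.3
ee_pos: [0.3779, 0.292, 0.2226]
eef_rot: [0.51, 0.86, 0.0, 0.0]
ft_force: [-0.0, -0.5, -0.6]
width: 0.0698
grip_force: 0.0
```

Call:
step_arm([
  [0.4,-1,0],
  [0.4,-1,0],
  [0.4,-1,0],
  [0.4,-1,0],
  [0.4,-1,0],
  [0.4,-1,0],
  [0.4,-1,0],
  [0.4,-1,0],
  [0.4,-1,0],
  [0.4,-1,0],
  [0.4,-1,0],
  [0.4,-1,0],
], turn=[-0.27,-0.27,-0.27,-0.27,-0.27,-0.27,-0.27,-0.27,-0.27,-0.27,-0.27,-0.27])

```text
time: 2.5
ee_pos: [0.4972, -0.0082, 0.2226]
eef_rot: [0.666, 0.746, 0.0, 0.0]
ft_force: [0.6, 0.8, 0.5]
width: 0.0695
grip_force: 0.0
```

Call:
step_arm([
  [-0.15,-1,0],
  [-0.15,-1,0],
  [-0.15,-1,0],
  [-0.15,-1,0],
  [-0.15,-1,0],
  [-0.15,-1,0],
  [-0.15,-1,-0.3],
  [-0.15,-1,-0.5],
  [-0.15,-1,-0.5],
  [-0.15,-1,-0.5],
  [-0.15,-1,-0.5],
  [-0.15,-1,-0.5],
], turn=[0,0,0,0,0,0,0,0,0,0,0,0])

```text
time: 3.7
ee_pos: [0.451, -0.308, 0.1522]
eef_rot: [0.665, 0.747, -0.0, 0.0]
ft_force: [0.4, 0.2, -0.0]
width: 0.0697
grip_force: 0.0
```

Call:
step_arm([
  [-0.03,-0.93,-0.4],
  [0,0,-0.9],
  [0,0,-0.9],
  [0,0,-0.9],
  [0,0,-0.9],
  [0,0,-0.8],
  [0,0,0],
], turn=[0,0,0,0,0,0,0])

```text
time: 4.4
ee_pos: [0.4491, -0.3292, 0.0304]
eef_rot: [0.665, 0.747, -0.001, -0.002]
ft_force: [0.1, 0.3, 0.8]
width: 0.0695
grip_force: 0.0
```

Call:
step_arm([
  [0,0,0],
  [0,0,0],
  [0,0,0],
  [0,0,0],
  [0,0,0],
  [0,0,0],
], turn=[0,0,0,0,0,0], grip=1, newtons=30)

```text
time: 5.0
ee_pos: [0.451, -0.3296, 0.0333]
eef_rot: [0.665, 0.747, 0.0, 0.0]
ft_force: [-4.3, 0.1, 6.6]
width: 0.0438
grip_force: 30.0
```

Call:
step_arm([
  [0,0,0.5],
  [0,0,1],
  [0,0,1],
  [0,0,1],
  [0.17,1,0.2],
  [0.17,1,0.2],
  [0.17,1,0.2],
  [0.17,1,0.2],
  [0.17,1,0.2],
  [0.17,1,0.2],
  [0.17,1,0.2],
  [0.17,1,0.2],
], turn=[0,0,0,0,0,0,0,0,0,0,0,0])

```text
time: 6.2
ee_pos: [0.485, -0.1282, 0.1609]
eef_rot: [0.665, 0.747, 0.0, 0.0]
ft_force: [-0.1, 0.7, -4.0]
width: 0.0435
grip_force: 30.0
```

Call:
step_arm([
  [0.18,1,0],
  [0.18,1,0],
  [0.18,1,0],
  [0.18,1,0],
  [0.18,1,0],
  [0.18,1,0],
  [0.18,1,0],
  [0.18,1,0],
  [0.18,1,0],
  [0.18,1,0],
  [0.18,1,0],
  [0.18,1,0],
], turn=[-0.32,-0.32,-0.32,-0.32,-0.32,-0.32,-0.32,-0.32,-0.32,-0.32,-0.32,-0.32])

```text
time: 7.4
ee_pos: [0.539, 0.1717, 0.1606]
eef_rot: [0.818, 0.575, 0.0, 0.0]
ft_force: [1.0, 0.2, -2.3]
width: 0.0439
grip_force: 30.0
```

Call:
step_arm([
  [0.15,0.9,0],
  [0.15,0.9,0],
  [0.15,0.9,0],
  [0.15,0.9,0],
  [0.16,0.87,0],
  [0,0,-0.5],
  [0,0,-1],
  [0,0,-1],
  [0,0,-1],
  [0,0,-0.5],
  [0,0,0],
], turn=[0,0,0,0,0,0,0,0,0,0,0])

```text
time: 8.5
ee_pos: [0.557, 0.2817, 0.0584]
eef_rot: [0.818, 0.576, -0.002, 0.0]
ft_force: [-0.2, 0.8, -2.7]
width: 0.0441
grip_force: 30.0
```

Run:
```python
from h import *
for n in('top','scene'):
    c=shot(n); P=cloud(c);z=P[...,2]
    m=(abs(P[...,0]-.558)<.06)&(abs(P[...,1]-.2835)<.06)&(c['image'].min(2)>190)&(z>.03)&(z<.105)
    print(n,m.sum(),np.nanpercentile(z[m],[10,50,90]).round(4),(np.nanmean(P[m],0)*1000).round(1))
    a=cv2.resize(c['image'][110:220,90:240] if n=='top' else c['image'][150:290,260:410],(390,300) if n=='top' else (390,364),interpolation=cv2.INTER_CUBIC)
    globals()[n]=a
o=np.zeros((370,790,3),np.uint8);o[:300,:390]=top;o[:364,400:]=scene;cv2.imwrite('pics/p1.png',o[:,:,::-1])
s=read_state();print(s['ee_pos'],s['eef_rot'])
```

```text
top 79 [0.0858 0.0886 0.0916] [552.1 264.6  88.6]
scene 31 [0.0901 0.0926 0.0949] [540.6 277.8  92.5]
[0.55857799 0.28256494 0.0610045 ] [8.17855091e-01 5.75424045e-01 4.47343684e-04 1.37172720e-04]
```

View pics/p1.png

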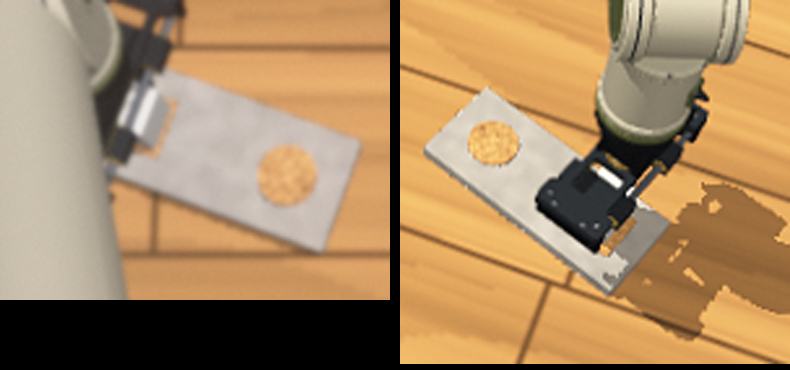

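The picture shows the held leg over the square pad, with cork rim showing on its visible sides, at about (155,125) in the left part. I lower it.

Call:
step_arm([
  [-0.02,0.04,-0.15],
  [0,0,-0.15],
  [0,0,-0.04],
  [0,0,0],
], turn=[0,0,0,0])

```text
time: 9.0
ee_pos: [0.5578, 0.2839, 0.0523]
eef_rot: [0.818, 0.576, 0.0, -0.0]
ft_force: [-1.5, 0.3, 2.5]
width: 0.0438
grip_force: 30.0
```

Call:
step_arm([
  [0,0,0],
  [0,0,0],
  [0,0,0],
  [0,0,0],
  [0,0,0.5],
  [0,0,1],
  [0,0,1],
  [0,0,1],
  [0,0,1],
  [-0.2,-1,0],
  [-0.2,-1,0],
  [-0.2,-1,0],
], turn=[0,0,0,0,0,0,0,0,0,0,0,0], grip=0.2)

```text
time: 10.2
ee_pos: [0.5426, 0.2076, 0.1652]
eef_rot: [0.818, 0.575, 0.001, 0.0]
ft_force: [0.8, -0.3, 0.4]
width: 0.0696
grip_force: 0.0
```

Call:
step_arm([
  [-0.03,-1,0],
  [-0.03,-1,0],
  [-0.03,-1,0],
  [-0.03,-1,0],
  [-0.03,-1,0],
  [-0.03,-1,0],
  [-0.03,-1,0],
  [-0.03,-1,0],
  [-0.03,-1,0],
  [-0.03,-1,0],
  [-0.03,-1,0],
  [-0.03,-1,0],
], turn=[0,0,0,0,0,0,0,0,0,0,0,0])

```text
time: 11.4
ee_pos: [0.5336, -0.0926, 0.1651]
eef_rot: [0.818, 0.575, 0.001, 0.0]
ft_force: [0.4, 0.2, -0.1]
width: 0.0694
grip_force: 0.0
```

```bash
cat > chk.py <<'E'
from h import *
import sys
def chk(x,y,z0,z1,r=.05):
  for n in('top','scene'):
    c=shot(n); P=cloud(c);z=P[...,2]
    m=(np.hypot(P[...,0]-x,P[...,1]-y)<r)&(z>z0)&(z<z1)
    q=P[m][:,:2].astype(np.float32)*1000
    if len(q)<10: print(n,len(q));continue
    R=cv2.minAreaRect(q)
    print(n,m.sum(),'z',np.nanpercentile(z[m],[10,50,90]).round(4),'mean',q.mean(0).round(1),'rect',np.round(R[0],1),np.round(R[1],1),round(R[2],1))
if __name__=='__main__':
  chk(*map(float,sys.argv[1:])); s=read_state();print(s['ee_pos'],s['eef_rot'][:2])
E
python3 chk.py .558 .2835 .076 .1
```

```text
top 358 z [0.0796 0.0826 0.0853] mean [557.2 281.1] rect [557.9 282.2] [45.3 44.2] 69.2
scene 271 z [0.0808 0.0839 0.087 ] mean [557.7 280.5] rect [556.3 280.2] [45.9 46.9] 71.6
[ 0.53318653 -0.09561853  0.16523947] [0.81941523 0.5731998 ]
```

The square leg stands on its pad but about 2 mm short along the base. I'll fetch the round leg next, then square up the first one with a cross grip.

Call:
step_arm([
  [0.07,-0.9,0],
  [0.07,-0.9,0],
  [0.07,-0.9,0],
  [0.07,-0.9,0],
  [0.07,-0.9,0],
  [0,-0.84,0],
  [0,0,-0.5],
  [0,0,-1],
  [0,0,-1],
  [0,0,0],
  [0,0,0],
], turn=[0,0,0,0,0,0,0,0,0,0,0])

```text
time: 12.6
ee_pos: [0.5425, -0.2241, 0.102]
eef_rot: [0.818, 0.576, -0.0, -0.0]
ft_force: [0.7, -0.4, 0.2]
width: 0.0697
grip_force: 0.0
```

```bash
python3 -c "
from h import *
s=read_state();print(s['ee_pos'],s['eef_rot'])"
```

```text
[ 0.54250449 -0.22409209  0.10195649] [ 8.17640106e-01  5.75729620e-01 -7.56092845e-05 -2.35640848e-04]
```

Call:
step_arm([
  [-0.02,-0.2,-0.5],
  [0,0,-0.9],
  [0,0,-0.9],
  [0,0,-0.42],
  [0,0,0],
  [0,0,0],
], turn=[0,0,0,0,0,0])

```text
time: 13.2
ee_pos: [0.5423, -0.2304, 0.0344]
eef_rot: [0.818, 0.575, 0.0, 0.0]
ft_force: [-0.2, -0.3, 0.2]
width: 0.0699
grip_force: 0.0
```

```bash
python3 -c "
from h import *
for i in range(5): s=read_state();print(s['time'],s['ee_pos'],s['eef_rot'][:2]);camera('top')"
```

```text
13.2 [ 0.54229876 -0.23039905  0.03444385] [0.81792717 0.57532151]
13.25 [ 0.54255464 -0.23044169  0.03473775] [0.81791314 0.57534103]
13.3 [ 0.54260877 -0.2303533   0.03478742] [0.81788051 0.57538726]
13.35 [ 0.54256172 -0.23028679  0.03471602] [0.81788126 0.57538625]
13.4 [ 0.54246154 -0.23018082  0.03453326] [0.81786463 0.57541006]
```

Call:
step_arm([
  [0,0.04,0],
  [0,0,0],
  [0,0,0],
  [0,0,0],
  [0,0,0],
  [0,0,0],
  [0,0,0],
], turn=[0,0,0,0,0,0,0], grip=1)

```text
time: 14.15
ee_pos: [0.5419, -0.229, 0.0336]
eef_rot: [0.818, 0.575, 0.0, 0.0]
ft_force: [0.7, -0.4, 1.1]
width: 0.0456
grip_force: 30.0
```

Call:
step_arm([
  [0,0,0.5],
  [0,0,1],
  [0,0,1],
  [0,0,1],
  [-0.1,1,0.2],
  [-0.1,1,0.2],
  [-0.1,1,0.2],
  [-0.1,1,0.2],
  [-0.1,1,0.2],
  [-0.1,1,0],
  [-0.1,1,0],
  [-0.1,1,0],
], turn=[0,0,0,0,0,0,0,0,0,0,0,0])

```text
time: 15.35
ee_pos: [0.5213, -0.0282, 0.1466]
eef_rot: [0.818, 0.575, 0.0, -0.0]
ft_force: [1.4, -0.4, -2.5]
width: 0.0456
grip_force: 30.0
```

Call:
step_arm([
  [-0.1,1,0],
  [-0.1,1,0],
  [-0.1,1,0],
  [-0.1,1,0],
  [-0.1,1,0],
  [-0.1,1,0],
  [0,0.8,0],
  [0,0,-0.5],
  [0,0,-1],
  [0,0,0],
  [0,0,0],
], turn=[0,0,0,0,0,0,0,0,0,0,0])

```text
time: 16.45
ee_pos: [0.5066, 0.1401, 0.1088]
eef_rot: [0.818, 0.575, -0.001, 0.0]
ft_force: [0.3, -0.1, -1.4]
width: 0.0459
grip_force: 30.0
```

Call:
step_arm([
  [0.02,0.1,-0.5],
  [0,0,-0.9],
  [0,0,-0.6],
  [0,0,0],
  [0,0,0],
], turn=[0,0,0,0,0])

```text
time: 16.95
ee_pos: [0.5077, 0.1435, 0.059]
eef_rot: [0.818, 0.575, 0.0, 0.0]
ft_force: [0.6, 0.9, -1.7]
width: 0.0454
grip_force: 30.0
```

Call:
step_arm([
  [-0.02,-0.04,-0.13],
  [0,0,-0.13],
  [0,0,0],
  [0,0,0],
], turn=[0,0,0,0])

```text
time: 17.35
ee_pos: [0.5074, 0.1427, 0.0526]
eef_rot: [0.818, 0.575, 0.001, 0.0]
ft_force: [1.0, 0.6, 1.2]
width: 0.0455
grip_force: 30.0
```

Call:
step_arm([
  [0,0,0],
  [0,0,0],
  [0,0,0],
  [0,0,0],
  [0,0,0.5],
  [0,0,1],
  [0,0,1],
  [0,0,1],
  [0.2,0.6,0],
  [0.2,0.6,0],
  [0.2,0.6,0],
  [0.2,0.6,0],
], turn=[0,0,0,0,0,0,0,0,1,1,1,1], grip=0.2)

```text
time: 18.55
ee_pos: [0.5271, 0.2031, 0.1406]
eef_rot: [0.656, 0.755, 0.0, 0.0]
ft_force: [-0.5, -0.7, -0.5]
width: 0.0696
grip_force: 0.0
```

Call:
step_arm([
  [0.2,0.6,0],
  [0.2,0.6,0],
  [0.2,0.6,0],
  [0.2,0.6,0],
  [0.2,0.6,0],
  [0.2,0.23,0],
  [0,0,0],
  [0,0,0],
  [0,0,0],
  [0,0,0],
], turn=[1,1,1,1,1,1,1,1,1,0.1])

```text
time: 19.55
ee_pos: [0.5571, 0.2831, 0.1405]
eef_rot: [0.17, 0.985, 0.0, 0.0]
ft_force: [-0.3, -0.6, -0.3]
width: 0.0698
grip_force: 0.0
```

```bash
python3 chk.py .5074 .1427 .076 .1 .04; python3 -c "
from h import *
c=camera('top')"
```

```text
top 303 z [0.08   0.0825 0.0851] mean [507.2 141.3] rect [507.5 141.7] [45.1 43.4] 69.6
scene 185 z [0.0805 0.0841 0.0872] mean [508.1 141.2] rect [506.  140.7] [43.  44.2] 43.7
[0.55699626 0.28319746 0.14022352] [0.17238113 0.98503028]
```

Call:
step_arm([
  [0.04,0.02,-0.5],
  [0,0,-1],
  [0,0,-1],
  [0,0,-1],
  [0,0,-0.4],
  [0,0,0],
  [0,0,0],
], turn=[0,0,0,0,0,0,0])

```text
time: 20.4
ee_pos: [0.5583, 0.2839, 0.0428]
eef_rot: [0.171, 0.985, 0.0, 0.0]
ft_force: [0.1, 0.0, 0.8]
width: 0.0696
grip_force: 0.0
```

Call:
step_arm([
  [0,0,0],
  [0,0,0],
  [0,0,0],
  [0,0,0],
  [0,0,0],
  [0,0,0],
], turn=[0,0,0,0,0,0], grip=1, newtons=10)

```text
time: 21.0
ee_pos: [0.5579, 0.2832, 0.0424]
eef_rot: [0.171, 0.985, -0.0, 0.0]
ft_force: [-2.3, -3.8, 5.9]
width: 0.0441
grip_force: 10.0
```

Call:
step_arm([
  [0,0,0],
  [0,0,0],
  [0,0,0],
  [0,0,0],
  [0,0,0.5],
  [0,0,1],
  [0,0,1],
  [0,0,1],
  [0,0,0.7],
  [-0.1,-0.97,0],
  [-0.1,-0.97,0],
  [-0.1,-0.97,0],
], turn=[0,0,0,0,0,0,0,0,0,-0.75,-0.75,-0.75], grip=0.2)

```text
time: 22.2
ee_pos: [0.5504, 0.2103, 0.1483]
eef_rot: [0.304, 0.953, 0.001, 0.0]
ft_force: [0.8, -0.0, 0.5]
width: 0.0697
grip_force: 0.0
```

Call:
step_arm([
  [-0.2,-0.97,0],
  [-0.2,-0.97,0],
  [-0.2,-0.97,0],
  [-0.2,-0.97,0],
  [-0.2,-0.97,0],
  [-0.2,-0.97,0],
  [-0.2,-0.97,0],
  [-0.2,-0.97,0],
  [-0.3,-0.97,0],
  [-0.3,-0.97,0],
  [-0.3,-0.97,0],
  [-0.3,-0.97,0],
], turn=[-0.75,-0.75,-0.75,-0.75,-0.75,-0.75,-0.75,-0.75,-0.75,-0.75,-0.75,-0.75])

```text
time: 23.4
ee_pos: [0.4802, -0.0809, 0.148]
eef_rot: [0.75, 0.661, 0.001, 0.0]
ft_force: [0.8, -0.1, 0.2]
width: 0.0696
grip_force: 0.0
```

Call:
step_arm([
  [-0.3,-0.97,0],
  [-0.3,-0.97,0],
  [-0.3,-0.97,0],
  [-0.3,-0.97,0],
  [-0.3,-0.97,0],
  [-0.24,-0.97,0],
  [0,0,0],
  [0,0,0],
], turn=[-0.75,-0.75,-0.34,0,0,0,0,0])

```text
time: 24.2
ee_pos: [0.4367, -0.2259, 0.1474]
eef_rot: [0.818, 0.576, 0.0, 0.0]
ft_force: [-0.3, 0.4, -1.0]
width: 0.0694
grip_force: 0.0
```

```bash
python3 chk.py .558 .2835 .076 .1
```

```text
top 357 z [0.0799 0.0826 0.0856] mean [558.  283.3] rect [559.1 284.2] [44.8 45. ] 70.3
scene 264 z [0.0807 0.0843 0.087 ] mean [558.3 283.1] rect [556.6 283.2] [44.6 48.2] 71.7
[ 0.4371675  -0.22477027  0.14722739] [0.81713114 0.57645176]
```

Call:
step_arm([
  [0,-0.03,-0.5],
  [0,0,-1],
  [0,0,-1],
  [0,0,-1],
  [0,0,-1],
  [0,0,-0.5],
  [0,0,-0.3],
  [0,0,0],
  [0,0,0],
], turn=[0,0,0,0,0,0,0,0,0])

```text
time: 25.2
ee_pos: [0.4373, -0.2264, 0.0152]
eef_rot: [0.817, 0.576, 0.0, 0.0]
ft_force: [0.6, 0.9, -0.3]
width: 0.0696
grip_force: 0.0
```

Call:
step_arm([
  [0,0,0],
  [0,0,0],
  [0,0,0],
  [0,0,0],
  [0,0,0],
  [0,0,0],
], turn=[0,0,0,0,0,0], grip=1, newtons=15)

```text
time: 25.8
ee_pos: [0.4371, -0.2262, 0.0149]
eef_rot: [0.818, 0.576, 0.0, 0.0]
ft_force: [-1.4, 1.0, 5.8]
width: 0.0486
grip_force: 15.0
```

Call:
step_arm([
  [0,0,0.5],
  [0,0,1],
  [0,0,1],
  [0,0,1],
  [0,0,1],
  [0.2,0.97,0.5],
  [0.2,0.97,0.4],
  [0.2,0.97,0],
  [0.2,0.97,0],
  [0.2,0.97,0],
  [0.2,0.97,0],
  [0.2,0.97,0],
], turn=[0,0,0,0,0,0,0,0,0,0,0,0])

```text
time: 27.0
ee_pos: [0.4718, -0.0558, 0.1502]
eef_rot: [0.818, 0.576, 0.0, 0.0]
ft_force: [-0.3, 0.3, -0.9]
width: 0.0489
grip_force: 15.0
```

Call:
step_arm([
  [0.22,0.98,0],
  [0.22,0.98,0],
  [0.22,0.98,0],
  [0.22,0.98,0],
  [0.22,0.98,0],
  [0.22,0.98,0],
  [0.22,0.98,0],
  [0.22,0.98,0],
  [0.22,0.98,0],
  [0.22,0.98,0],
  [0.22,0.98,0],
  [0,0,0],
], turn=[0,0,0,0,0,0,0,0,0,0,0,0])

```text
time: 28.2
ee_pos: [0.532, 0.2168, 0.1499]
eef_rot: [0.816, 0.578, 0.0, -0.0]
ft_force: [0.3, -0.6, -1.5]
width: 0.0489
grip_force: 15.0
```

Call:
step_arm([
  [0,0,0],
  [0,0,0],
], turn=[0,0])

```text
time: 28.4
ee_pos: [0.5324, 0.2118, 0.1499]
eef_rot: [0.818, 0.575, -0.0, 0.0]
ft_force: [0.7, -0.6, -2.1]
width: 0.0484
grip_force: 15.0
```

Call:
step_arm([
  [0.01,0.04,-0.5],
  [0,0,-0.8],
  [0,0,-0.8],
  [0,0,-0.8],
  [0,0,-0.8],
  [0,0,-0.6],
  [0,0,0],
  [0,0,0],
], turn=[0,0,0,0,0,0,0,0])

```text
time: 29.2
ee_pos: [0.5327, 0.2137, 0.0422]
eef_rot: [0.818, 0.576, -0.0, 0.0]
ft_force: [-0.2, -0.9, -0.1]
width: 0.0483
grip_force: 15.0
```

Call:
step_arm([
  [0,-0.02,-0.2],
  [0,0,-0.15],
  [0,0,-0.08],
  [0,0,0],
], turn=[0,0,0,0])

```text
time: 29.6
ee_pos: [0.5325, 0.2135, 0.0312]
eef_rot: [0.818, 0.576, -0.0, 0.0]
ft_force: [0.0, 0.8, -0.8]
width: 0.0488
grip_force: 15.0
```

Call:
step_arm([
  [0,0,-0.02],
  [0,0,0],
  [0,0,0],
  [0,0,0],
  [0,0,0.5],
  [0,0,1],
  [0,0,1],
  [0,0,1],
  [0,0,1],
  [0.24,-0.98,0],
  [0.24,-0.98,0],
  [0.24,-0.98,0],
], turn=[0,0,0,0,0,0,0,0,0,0,0,0], grip=0.2)

```text
time: 30.8
ee_pos: [0.5509, 0.1393, 0.1446]
eef_rot: [0.817, 0.576, 0.001, 0.0]
ft_force: [0.2, 1.6, -1.2]
width: 0.0698
grip_force: 0.0
```

Call:
step_arm([
  [0.24,-0.98,0],
  [0.24,-0.98,0],
  [0.24,-0.98,0],
  [0.24,-0.98,0],
  [0.24,-0.98,0],
  [0.24,-0.98,0],
  [0.24,-0.98,0],
  [0.24,-0.98,0],
  [0.24,-0.98,0],
  [0.24,-0.98,0],
  [0.24,-0.98,0],
  [0.24,-0.98,0],
], turn=[0.24,0.24,0.24,0.24,0.24,0.24,0.24,0.24,0.24,0.24,0.24,0.24])

```text
time: 32.0
ee_pos: [0.6229, -0.155, 0.1445]
eef_rot: [0.706, 0.708, 0.0, 0.0]
ft_force: [-0.0, 0.0, 1.1]
width: 0.0697
grip_force: 0.0
```

Call:
step_arm([
  [0.24,-0.98,0],
  [0.24,-0.98,0],
  [0.24,-0.98,0],
  [0,0,0],
  [0,0,0],
], turn=[0,0,0,0,0])

```text
time: 32.5
ee_pos: [0.6405, -0.2279, 0.1439]
eef_rot: [0.707, 0.708, 0.0, 0.0]
ft_force: [-0.5, -0.8, 0.0]
width: 0.0698
grip_force: 0.0
```

```bash
python3 chk.py .5327 .2135 .048 .07 .04
python3 - <<'E'
from h import *
c=shot('top');d=shot('scene')
a=cv2.resize(c['image'][110:215,100:240],(390,292),interpolation=cv2.INTER_CUBIC);b=cv2.resize(d['image'][150:290,260:410],(390,364),interpolation=cv2.INTER_CUBIC)
o=np.zeros((370,790,3),np.uint8);o[:292,:390]=a;o[:364,400:]=b;cv2.imwrite('pics/p2.png',o[:,:,::-1])
E
```

```text
top 138 z [0.0517 0.0553 0.0584] mean [532.3 213. ] rect [532.7 213. ] [47.8 48.2] 33.9
scene 134 z [0.0512 0.0566 0.0601] mean [531.  213.4] rect [530.5 212.7] [50.  47.6] 24.7
[ 0.64081953 -0.22623867  0.14375076] [0.70590902 0.7083024 ]
```

View pics/p2.png

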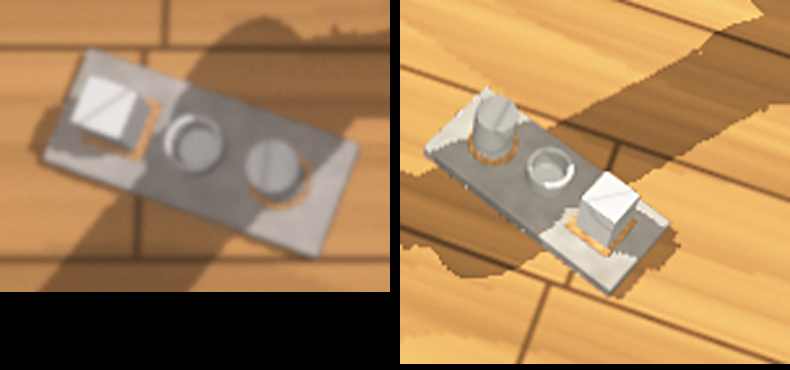

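The picture shows both legs upright on their pads, at (105,110) and (270,165) in the left part, with the bowl between them at (193,143). Next is the slab.

Call:
step_arm([
  [0,-0.1,-0.5],
  [0,0,-1],
  [0,0,-1],
  [0,0,-1],
  [0,0,-1],
  [0,0,-0.5],
  [0,0,-0.2],
  [0,0,0],
  [0,0,0],
], turn=[0,0,0,0,0,0,0,0,0])

```text
time: 33.6
ee_pos: [0.6413, -0.2303, 0.0145]
eef_rot: [0.706, 0.708, 0.0, 0.001]
ft_force: [-0.5, -0.8, 0.0]
width: 0.0698
grip_force: 0.0
```

Call:
step_arm([
  [0,0.01,-0.15],
  [0,0,-0.13],
  [0,0,0],
  [0,0,0],
], turn=[0,0,0,0])

```text
time: 34.0
ee_pos: [0.6406, -0.2297, 0.0064]
eef_rot: [0.706, 0.708, 0.0, 0.0]
ft_force: [0.5, 0.2, 0.6]
width: 0.0691
grip_force: 0.0
```

Call:
step_arm([
  [0,0,0],
  [0,0,0],
  [0,0,0],
  [0,0,0],
  [0,0,0],
  [0,0,0],
], turn=[0,0,0,0,0,0], grip=1, newtons=45)

```text
time: 34.6
ee_pos: [0.6407, -0.2297, 0.0064]
eef_rot: [0.706, 0.708, 0.0, 0.0]
ft_force: [0.4, -1.0, 0.4]
width: 0.0497
grip_force: 45.0
```

Call:
step_arm([
  [0,0,0.5],
  [0,0,1],
  [0,0,1],
  [0,0,1],
  [0,0,1],
  [0,0,1],
  [-0.24,0.98,0],
  [-0.24,0.98,0],
  [-0.24,0.98,0],
  [-0.24,0.98,0],
  [-0.24,0.98,0],
  [-0.24,0.98,0],
], turn=[0,0,0,0,0,0,0,0,0,0,0,0])

```text
time: 35.8
ee_pos: [0.6036, -0.0819, 0.144]
eef_rot: [0.706, 0.708, -0.0, -0.0]
ft_force: [1.0, 0.2, -4.5]
width: 0.0495
grip_force: 45.0
```

Call:
step_arm([
  [-0.24,0.98,0],
  [-0.24,0.98,0],
  [-0.24,0.98,0],
  [-0.24,0.98,0],
  [-0.24,0.98,0],
  [-0.24,0.98,0],
  [-0.24,0.98,0],
  [-0.24,0.98,0],
  [-0.24,0.98,0],
  [-0.24,0.98,0],
  [-0.24,0.98,0],
  [-0.24,0.98,0],
], turn=[-0.24,-0.24,-0.24,-0.24,-0.24,-0.24,-0.24,-0.24,-0.24,-0.24,-0.24,-0.24])

```text
time: 37.0
ee_pos: [0.5318, 0.2117, 0.1441]
eef_rot: [0.818, 0.575, -0.0, -0.0]
ft_force: [1.2, -0.2, -4.5]
width: 0.0493
grip_force: 45.0
```

Call:
step_arm([
  [0,0,0],
  [0,0,0],
  [0,0,0],
], turn=[0,0,0])

```text
time: 37.3
ee_pos: [0.5327, 0.21, 0.144]
eef_rot: [0.818, 0.575, -0.0, 0.0]
ft_force: [-0.3, -0.5, -4.2]
width: 0.0496
grip_force: 45.0
```

Run:
```python
from h import *
s=read_state();print(s['ee_pos'],s['eef_rot'],s['torque'])
for n in('top','scene'):
    c=shot(n);P=cloud(c);z=P[...,2]
    m=(np.hypot(P[...,0]-.5326,P[...,1]-.213)<.12)&(z>.125)&(z<.18)&(c['image'].min(2)>150)
    t=(P[m][:,:2]-[.5326,.213])@[.340,.940]*1000
    k=np.polyfit(t,P[m][:,2]*1000,1);print(n,m.sum(),t.min(),t.max(),'slope',k)
    globals()[n]=c['image']
a=cv2.resize(top[80:230,70:250],(390,325));b=cv2.resize(scene[120:290,240:410],(390,390))
o=np.zeros((390,790,3),np.uint8);o[:325,:390]=a;o[:,400:]=b;cv2.imwrite('pics/p3.png',o[:,:,::-1])
```

```text
[0.5327385  0.20998738 0.14400905] [ 8.17866191e-01  5.75408373e-01 -1.75581834e-04  2.58281850e-04] [-0.06250823  0.05590493  0.00666381]
top 961 -103.17844296463042 -2.208727765603832 slope [8.85678031e-03 1.57610619e+02]
scene 758 -103.82234065961033 95.12637716885001 slope [4.93471077e-03 1.58757435e+02]
```

View pics/p3.png

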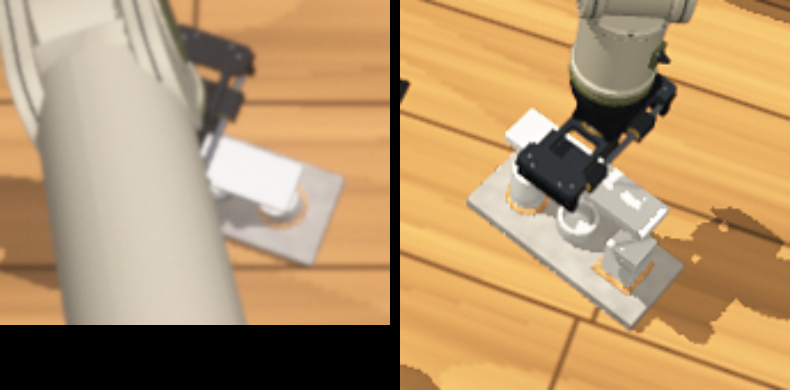

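The picture shows the slab level above both legs and in line with the base, a few mm short towards the round-leg end. I shift it along and lower.

Call:
step_arm([
  [0.03,0.14,-0.4],
  [0,0,-0.8],
  [0,0,-0.7],
  [0,0,-0.1],
  [0,0,0],
  [0,0,0],
  [0,0,0],
], turn=[0,0,0,0,0,0,0])

```text
time: 38.1
ee_pos: [0.5339, 0.215, 0.0948]
eef_rot: [0.818, 0.576, 0.001, 0.0]
ft_force: [-0.4, -0.4, -4.4]
width: 0.0493
grip_force: 45.0
```

Call:
step_arm([
  [-0.03,-0.03,-0.15],
  [0,0,-0.12],
  [0,0,-0.08],
  [0,0,-0.03],
  [0,0,0],
  [0,0,0],
], turn=[0,0,0,0,0,0])

```text
time: 38.7
ee_pos: [0.5325, 0.214, 0.0853]
eef_rot: [0.818, 0.576, -0.0, -0.0]
ft_force: [-6.2, -2.9, 8.1]
width: 0.0496
grip_force: 45.0
```

Call:
step_arm([
  [0,0,0],
  [0,0,0],
  [0,0,0],
  [0,0,0],
  [0,0,0.5],
  [0,0,1],
  [0,0,1],
  [0,0,0.5],
  [0,-0.96,0],
  [0,-0.96,0],
  [0,-0.96,0],
  [0,-0.96,0],
], turn=[0,0,0,0,0,0,0,0,0,0,0,0], grip=0.05)

```text
time: 39.9
ee_pos: [0.5325, 0.1171, 0.1595]
eef_rot: [0.817, 0.576, 0.0, 0.0]
ft_force: [-0.1, -0.3, 0.0]
width: 0.0827
grip_force: 0.0
```

Call:
step_arm([
  [0.03,-0.96,0],
  [0.03,-0.96,0],
  [0.03,-0.96,0],
  [0.03,-0.96,0],
  [0.03,-0.96,0],
  [0.03,-0.96,0],
  [0.03,-0.96,0],
  [0.03,-0.96,0],
  [0.03,-0.96,0],
  [0.03,-0.96,0],
  [0,0,0],
  [0,0,0],
], turn=[0,0,0,0,0,0,0,0,0,0,0,0])

```text
time: 41.1
ee_pos: [0.54, -0.1222, 0.1594]
eef_rot: [0.818, 0.575, 0.0, -0.0]
ft_force: [0.4, 0.6, -0.1]
width: 0.0829
grip_force: 0.0
```

```bash
python3 chk.py .5326 .213 .0935 .112 .13
```

```text
top 1847 z [0.0963 0.0989 0.1013] mean [532.3 212.7] rect [533.  212.9] [200.1  50.8] 70.1
scene 1235 z [0.0976 0.1007 0.1036] mean [533.7 215.9] rect [531. 213.] [199.6  55. ] 69.9
[ 0.54019703 -0.12087408  0.15928753] [0.81715574 0.57641691]
```

Call:
step_arm([
  [0.02,-0.1,-0.5],
  [0,0,-1],
  [0,0,-1],
  [0,0,-1],
  [0,0,-1],
  [0,0,-0.8],
  [0,0,-0.5],
  [0,0,0],
  [0,0,0],
], turn=[0,0,0,0,0,0,0,0,0])

```text
time: 42.1
ee_pos: [0.5408, -0.1245, 0.0146]
eef_rot: [0.817, 0.576, 0.0, 0.0]
ft_force: [0.6, -0.1, 0.7]
width: 0.0826
grip_force: 0.0
```

Call:
step_arm([
  [0,0.02,-0.16],
  [0,0,-0.16],
  [0,0,0],
  [0,0,0],
], turn=[0,0,0,0])

```text
time: 42.5
ee_pos: [0.5406, -0.124, 0.0065]
eef_rot: [0.818, 0.576, 0.0, 0.0]
ft_force: [0.8, -0.2, 0.6]
width: 0.0825
grip_force: 0.0
```

Call:
step_arm([
  [0,0,0],
  [0,0,0],
  [0,0,0],
  [0,0,0],
  [0,0,0],
  [0,0,0],
], turn=[0,0,0,0,0,0], grip=1, newtons=25)

```text
time: 43.1
ee_pos: [0.5406, -0.124, 0.0064]
eef_rot: [0.818, 0.576, 0.0, 0.0]
ft_force: [-0.4, -0.5, 1.5]
width: 0.0607
grip_force: 25.0
```

Call:
step_arm([
  [0,0,0.5],
  [0,0,1],
  [0,0,1],
  [0,0,1],
  [0,0,1],
  [0,0,1],
  [-0.1,0.96,0.4],
  [-0.1,0.96,0],
  [-0.1,0.96,0],
  [-0.1,0.96,0],
  [-0.1,0.96,0],
  [-0.1,0.96,0],
], turn=[0,0,0,0,0,0,0,0,0,0,0,0])

```text
time: 44.3
ee_pos: [0.5253, 0.0207, 0.1546]
eef_rot: [0.818, 0.576, 0.0, 0.0]
ft_force: [-0.0, -0.5, -0.4]
width: 0.0612
grip_force: 25.0
```

Call:
step_arm([
  [-0.15,0.96,0],
  [-0.15,0.96,0],
  [-0.15,0.96,0],
  [-0.15,0.96,0],
  [-0.13,0.96,0],
  [0,0,0],
  [0,0,-0.5],
  [0,0,-0.9],
  [0,0,0],
  [0,0,0],
], turn=[0,0,0,0,0,0,0,0,0,0])

```text
time: 45.3
ee_pos: [0.5072, 0.1388, 0.1187]
eef_rot: [0.818, 0.575, -0.001, 0.0]
ft_force: [-0.9, -0.6, -1.3]
width: 0.0612
grip_force: 25.0
```

Needs +3.4 mm in y, then −17 mm in z.

Call:
step_arm([
  [0,0.13,-0.1],
  [0,0,-0.2],
  [0,0,-0.1],
  [0,0,0],
  [0,0,0],
], turn=[0,0,0,0,0])

```text
time: 45.8
ee_pos: [0.5073, 0.1432, 0.1089]
eef_rot: [0.818, 0.576, -0.0, 0.0]
ft_force: [-0.1, 0.6, -0.2]
width: 0.0613
grip_force: 25.0
```

Call:
step_arm([
  [0,-0.04,-0.13],
  [0,0,-0.1],
  [0,0,-0.07],
  [0,0,0],
  [0,0,0],
], turn=[0,0,0,0,0])

```text
time: 46.3
ee_pos: [0.5073, 0.1422, 0.1014]
eef_rot: [0.818, 0.576, -0.0, 0.0]
ft_force: [-1.5, -0.6, 1.1]
width: 0.0611
grip_force: 25.0
```

Call:
step_arm([
  [0,0,0],
  [0,0,0],
  [0,0,0],
  [0,0,0],
  [0,0,0.5],
  [0,0,1],
  [0,0,1],
  [0,0,1],
  [0,-1,0.3],
  [0,-1,0],
  [0,-1,0],
  [0,-1,0],
], turn=[0,0,0,0,0,0,0,0,0,0,0,0], grip=0.05)

```text
time: 47.5
ee_pos: [0.5075, 0.0413, 0.1974]
eef_rot: [0.818, 0.576, 0.001, 0.0]
ft_force: [-0.0, -0.1, -0.4]
width: 0.0826
grip_force: 0.0
```

Call:
step_arm([
  [0,-1,0],
  [0,-1,0],
  [0,-1,0],
  [0,-1,0],
  [0,-1,0],
  [0,-1,0],
  [0,-1,0],
  [0,-1,0],
  [0,0,0],
  [0,0,0],
], turn=[0,0,0,0,0,0,0,0,0,0])

```text
time: 48.5
ee_pos: [0.5074, -0.158, 0.1969]
eef_rot: [0.818, 0.575, 0.0, 0.0]
ft_force: [-0.3, 0.7, 0.6]
width: 0.0826
grip_force: 0.0
```

```bash
python3 chk.py .5073 .1424 .11 .13 .05;python3 chk.py .5326 .213 .0935 .105 .13
python3 - <<'E'
from h import *
c=shot('top');d=shot('scene')
a=cv2.resize(c['image'][80:230,70:250],(390,325));b=cv2.resize(d['image'][100:290,110:410],(400,253))
o=np.zeros((330,800,3),np.uint8);o[:325,:390]=a;o[:253,400:]=b;cv2.imwrite('pics/p4.png',o[:,:,::-1])
E
```

```text
top 573 z [0.1123 0.1147 0.1172] mean [507.3 142.1] rect [507.5 142.1] [60.6 59.6] 43.1
scene 344 z [0.1125 0.1156 0.1186] mean [507.9 141.6] rect [507.1 141.9] [59.9 60.6] 85.6
[ 0.50755866 -0.1567069   0.19664789] [0.81718156 0.57638025]
top 1349 z [0.0963 0.0988 0.1012] mean [540.8 236.9] rect [530.4 211.7] [205.2  53.7] 69.5
scene 955 z [0.0971 0.1007 0.1036] mean [540.9 234.6] rect [531.9 213. ] [199.8  55.3] 71.4
[ 0.50757936 -0.15658113  0.19650332] [0.81704182 0.57657835]
```

View pics/p4.png

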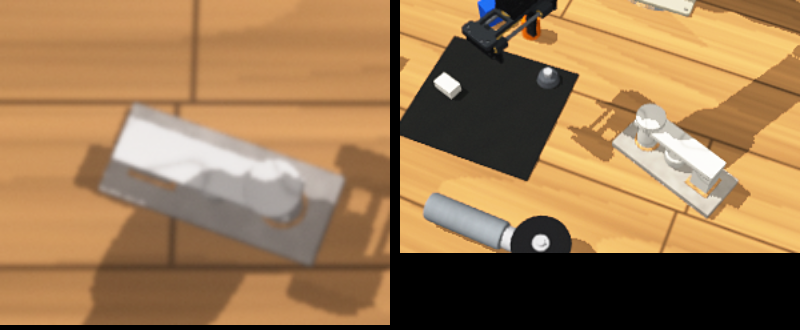

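The picture shows the finished shelf. The slab lies across both legs in line with the base, and the slice sits over the round leg at (272,188) in the left part. The offcut and cup wheel are untouched on the mat, and the gripper is clear. I hand the job in.

```bash
python3 -c "
from bench import *
print(close_job())"
```

```text
the job is handed in; nothing more can be done
None
```

The shelf is dry-fitted and handed in after about 49 s of robot time: both legs, bowl, slab and slice measured within about 2 mm of their targets, in the order asked, with the offcut, cup wheel and look-alikes left alone.

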